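Lock the transit case with the slotted-lock key

TASK

The transit case on the right is shut but not locked. The lock key lies flat on the bench: lay it in the sloped key rest and let go, then take it again so that its blade can point straight down, put the blade in the slot of the lock in the case's lid and turn the lock clockwise a quarter turn until it stops. Then lay the key back in the rest, and do not push the other things on the bench about.

Things in the scene. Friction and masses are not known exactly. Their poses are not given: they have to be found in the camera images.
- key: Loose key (sizes mm), 0.10 kg: black bar handle 75 long, 24 wide, 20 thick, steel shaft 34 long and 12 thick, flat steel blade. Lies flat in front of the robot, blade to the robot's right. Origin: mid-handle on the long axis, 10 above the bench at the start. x along the key to the blade (handle x -37.5 to 37.5, blade end x 84.5), y across the width of handle and blade, z through the thickness.
- key_tip (a point): Middle of the end edge of the key's blade, at key x = +84.5 mm; axes as the key's. The blade is 26 mm wide (along y), 5 thick and 16 long, its last 3 mm slimmer (24 x 3.4). The key looks and works the same turned half round about x.
- rest: Fixed grey key rest left of the middle, foot 124 x 70 mm. Origin: on the bench below the seat; x points level the way its ramp falls, to the robot's right. Cheeks 29 mm apart, tops flared to 13 mm above the key's axis, flank the handle at key x = +8 to +36 only. From x = -37.5 to +8 the handle stands free at both sides and its end: grip its width there, square off the ramp or along the key.
- rest_seat (a point): Where the key's origin is when it lies in the rest, 85 mm above the bench, with the axes the key then has: x down the 45 degree ramp (blade low), y level, z square off the ramp. The ramp lies 10 mm below (-z), a bar 20 mm wide, narrower than the handle, from x = -36 to +90 mm; a foot stop faces the blade at x = +86. Friction may hold the key a few mm high.
- case: Fixed low grey transit case right of the middle, steel corners, carrying handle in front, 152 x 222 mm, lid top 70 mm above the bench. Origin: centre of its underside; x from its front (robot side) to its hinges, y to its left. On the lid at x = -32 mm, y = 0 sits the round steel lock, 62 mm across, 14 high, between two small raised index bars.
- cam_slot (a point): On the turning cam: centre of the slot's mouth, 82.5 mm above the bench; z up, x along the slot. Slot 31 mm long, 9 wide, 10 deep, mouth bevelled 1.5 mm; a fixed bezel with a 38 mm opening stands 1.5 mm proud of it. The slot starts roughly along the case's x (away from the robot); seated, it lies along the case's y, in line with the index bars.
- cam (a joint): Turn of the cam, rad: 0 = unlocked (slot along the case's x), grows clockwise seen from above, stops at 1.571 = seated. Starts at 0 to 0.25. About 0.06 N m of friction; it stays where it is left. The blade has about 9 degrees of play in the slot either way, so the key turns about 0.15 rad further than the cam.
- stapler: Desk stapler, 142 x 34 mm, 54 high; stands at the left. Sizes in mm. Not part of the job; origin under its centre.
- marker: Black and white marker pen lying on the bench, 135 long, 17 thick; lies between the robot and the rest. Sizes in mm. Not part of the job; origin under its centre.
- tape_white: Roll of white tape lying flat, 79 mm across, 20 high; lies behind the case and the rest. Sizes in mm. Not part of the job; origin under its centre.
- tape_measure: Tape measure standing on its base, 39 x 81 mm, 62 high; stands at the right. Sizes in mm. Not part of the job; origin under its centre.
Mind the look-alikes: they are no part of the job. Several things have the shape of the key; the one meant has the colours described above.

How it is judged:
By the outcome, as a careful person would: the job done as asked, in the order asked, and still so for the second after the job is handed in, with the robot touching nothing.
It also fails if it takes over 72 s, if anything falls off the work surface, if the arm or the gripper's body presses on something with over 40 N, if the wrist force passes 120 N, or if a joint passes its speed limit or range.

ROBOT

A 6-joint arm with a two-finger parallel gripper is mounted at the origin on a cart in front of the work surface, level with it; the furniture and walls round the work are solid. World frame = base frame: x ahead of the robot, y to its left, z up, the work surface at z = 0. Lengths are in m, angles in rad, forces in N, time in s.
With the tool pointing down it reaches from about 0.25 to 0.775 m from the base axis. Payload 4 kg.
Tool frame: the origin (TCP) lies between the finger pads; the fingertips stand 22 mm ahead of it and the grasp point (between the pads) lies 3 mm ahead of it; z points along the fingers, y is the line along which they close (so a half turn about z gives the same grasp; the last joint's range is limited). The gripper opens to 85 mm and grips with 20 to 120 N. Pads are 22 mm wide; open, the fingers measure 114 mm over their backs; the gripper's body (76 mm by 85 mm) begins 54 mm behind the grasp point. The pads swing forward as they close: fully open they stand 13 mm farther back than shut.
Start: joints at [-1.44, 0.087, 1.371, -0, 1.684, -0.103], TCP at [0.127, -0.535, 0.222] pointing down, gripper open.
Joint ranges: [-3.1, 3.1], [-0.76, 2.03], [0.27, 2.55], [-1.08, 4.22], [0.17, 2.65], [-2.57, 2.57]. Speed limits (rad/s): [2.79, 2.79, 3.14, 3.14, 3.14, 3.14].

INTERFACE

Orientations are given as a 3x3 rotation matrix whose columns are the frame's x, y, z axes.
In Python, from workcell import env, effector, inverse_kinematics, sensors, vision, workorder gives the robot as it stands. The module is installed in compiled form; this text tells all that it offers. Calls block until the motion is done:
- env.move_pose(position, orientation): joint-space move of the TCP to a pose.
- env.line_to(position, feed=0.15, ori=None, guard=None): straight line of the TCP; ori=None keeps the orientation; feed is the mean speed in m/s. With guard (N) it stops when the force on the tool has changed by that much, and returns True; else False.
- env.move_joints(angles): joint-space move.
- effector.command_gripper(opening): finger opening in m; the grip force is fixed at half the most; returns when the fingers have stopped.
- env.wait(seconds).
- inverse_kinematics(position, orientation): joint angles nearest the present ones, or None.
- sensors.sense(): the state.
- vision.grab_frame(name): name is "scene" or "side" or "wrist"; returns a dict with "image" (384x512x3 uint8, red, green, blue), "z_map" (384x512 float32, m along the optical axis (not along the pixel's ray), 0 where there is no reading), "fx", "fy", "cx", "cy" (pixels), "pose" (4x4, takes a point from camera to world coordinates). Camera axes: x right, y down, z forward; pixel columns grow to the right and rows downward; lengths in m; the calibration is good to about 2 mm. The wrist camera is an equidistant fisheye: a pixel r from the principal point sees the ray r / f radians off the axis. A picture is of the moment at which its call begins.
A pose or a line that the arm cannot do raises env.IKError and nothing moves.
- workorder.job_done(): hands the job in; it is judged then, once.
The state is a dict: "time_s": time; "joint_positions": joint angles; "qvel": joint speeds; "tau": joint torques, N m; "tcp_pos": TCP position; "orientation": TCP orientation; "ft_force": force on the tool from outside, world axes, zero at the start; "torque": the same for the moment, N m; "gripper_width": finger opening in m; "gripper_force": force on a finger pad.
Only numpy, scipy, OpenCV 4.12 (cv2) and the standard library are available. Lean on these libraries where they do the work, as an engineer would, in place of code of your own. Each camera call takes 0.05 s, during which the arm holds its last target. There are 200 camera calls.

## Working session

There is one attempt and no reset: what is moved stays moved. The work goes in short steps, each a Python script; the robot and the scene stay as the last script left them, time stands still between calls to the robot, and variables do not carry over. Pictures are saved under pics/ and viewed, at most 10 in all, crops included, and the job is handed in when it is done.

```bash
mkdir -p pics; ls
cat > h.py <<'E'
import numpy as np, cv2
from workcell import env, effector, inverse_kinematics, sensors, vision, workorder
def pts(f):
    """world xyz for each pixel of a pinhole frame, from depth"""
    v,u=np.mgrid[:384,:512]; z=f["z_map"]
    c=np.stack([(u-f["cx"])/f["fx"]*z,(v-f["cy"])/f["fy"]*z,z],-1)
    return c@f["pose"][:3,:3].T+f["pose"][:3,3]
def save(n,im,s=1):
    cv2.imwrite("pics/"+n,cv2.resize(im[:,:,::-1],None,fx=s,fy=s,interpolation=cv2.INTER_CUBIC))
E
python3 - <<'E'
from h import *
a=[vision.grab_frame(n) for n in("scene","side")]
np.save("a.npy",a,allow_pickle=True)
for n,f in zip("ab",a):
    save(n+".png",f["image"],1.5); print(f["fx"],f["fy"],f["cx"],f["cy"],f["pose"].round(3).tolist())
s=sensors.sense(); print(s["time_s"],s["ft_force"],s["gripper_width"])
E
```

```text
pics
381.09360748391884 381.09360748391884 261.8598941840114 193.28899058486164 [[-0.866, -0.226, 0.446, 0.038], [-0.499, 0.344, -0.795, 1.01], [0.026, -0.911, -0.411, 0.598], [0.0, 0.0, 0.0, 1.0]]
500.0571655627508 500.0571655627508 258.33521846367097 193.3316698779508 [[0.56, -0.666, 0.494, -0.399], [-0.829, -0.439, 0.348, -0.748], [-0.015, -0.604, -0.797, 1.727], [0.0, 0.0, 0.0, 1.0]]
0.1 [ 0.27935705  0.03174334 -0.13814387] 0.08561440686232422
```

View pics/a.png

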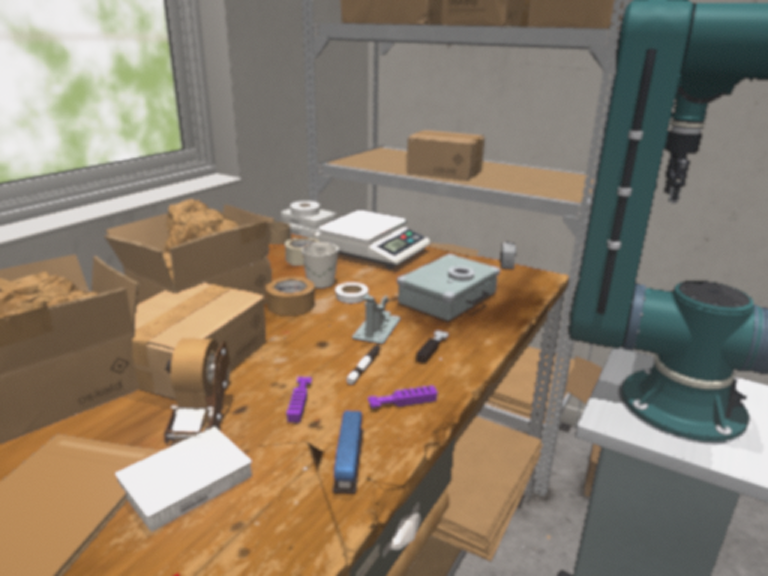

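View pics/b.png

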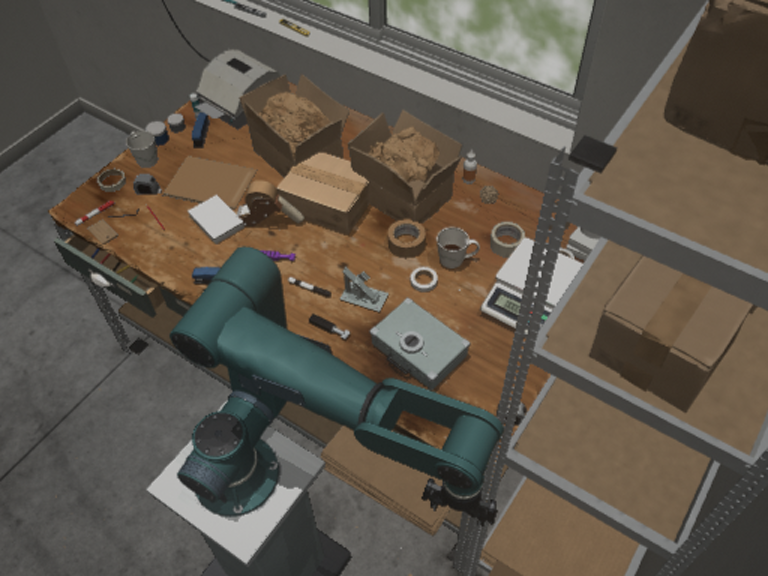

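Scene (zoomed 1.5x): three key shapes. They are purple at (299,398), purple at (403,397), and black with a steel blade at (431,346), which is also at (329,327) in the side view. The black and steel one fits the description. The rest is at (376,322), the case at (448,285) with its lock at (461,272), and the marker at (363,364). I'll get rough positions from depth and enlarge the key to confirm.

Run:
```python
from h import *
a=np.load("a.npy",allow_pickle=True)
P=pts(a[0]);Q=pts(a[1])
for n,u,v in[("key",431,346),("blade",441,336),("rest",376,322),("lock",461,272),("marker",363,364),("stapler",347,450),("tapemeas",508,255),("tapew",352,292),("purp",403,397),("purp2",299,398)]:
    print(n,P[int(v/1.5),int(u/1.5)].round(3))
for n,u,v in[("key",323,324),("blade",342,333),("restfoot",375,300),("resttop",350,272),("lock",412,342),("tapew",424,278)]:
    print("side",n,Q[int(v/1.5),int(u/1.5)].round(3))
c1=cv2.resize(a[0]["image"][195:265,215:325],(660,420)); c2=cv2.resize(a[1]["image"][170:255,185:325],(660,400))
save("crop.png",np.vstack([c1,c2])[:, :] ,0.7)
```

```text
key [0.464 0.086 0.021]
blade [0.47  0.022 0.01 ]
rest [0.613 0.059 0.022]
lock [ 0.522 -0.185  0.076]
marker [0.547 0.211 0.015]
stapler [0.41  0.468 0.048]
tapemeas [ 0.495 -0.451  0.04 ]
tapew [ 0.77  -0.082  0.001]
purp [0.427 0.272 0.02 ]
purp2 [0.576 0.371 0.02 ]
side key [0.463 0.082 0.017]
side blade [0.47  0.021 0.013]
side restfoot [0.608 0.005 0.021]
side resttop [0.605 0.086 0.098]
side lock [ 0.514 -0.176  0.078]
side tapew [ 0.77  -0.053 -0.007]
```

View pics/crop.png

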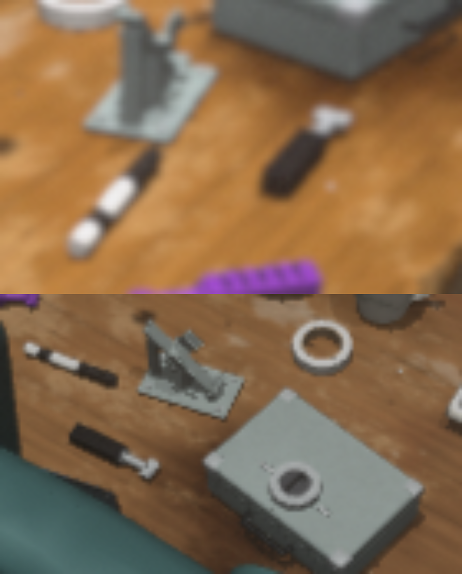

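The crop confirms it: the black-handled key with a steel T blade lies at about (0.465, 0.06), blade toward -y. The rest is at about (0.61, 0.05) and the lock at about (0.517, -0.18). Next is a closer wrist view.

```bash
cat >> h.py <<'E'
def ray(f,u,v):
    """fisheye pixel -> world ray (origin, direction with camera z component 1)"""
    x=(np.asarray(u,float)-f["cx"])/f["fx"]; y=(np.asarray(v,float)-f["cy"])/f["fy"]
    t=np.hypot(x,y)+1e-9; s=np.tan(t)/t
    d=np.stack([x*s,y*s,np.ones_like(t)],-1)
    return f["pose"][:3,3], d@f["pose"][:3,:3].T
def onplane(f,u,v,h):
    o,d=ray(f,u,v); return o+d*((h-o[2])/d[...,2])[...,None]
def wpts(f):
    v,u=np.mgrid[:384,:512]; o,d=ray(f,u,v); return o+d*f["z_map"][...,None]
def R(z,y):
    z=np.array(z,float);z/=np.linalg.norm(z);y=np.array(y,float);y-=z*(y@z);y/=np.linalg.norm(y)
    return np.stack([np.cross(y,z),y,z],1)
E
python3 - <<'E'
from h import *
print(sensors.sense()["orientation"].round(3))
for s in(1,-1):
    print(s,inverse_kinematics([.5,-.0,.3],R([0,0,-1],[s,0,0])))
sg=min((1,-1),key=lambda s:abs(inverse_kinematics([.5,0,.3],R([0,0,-1],[s,0,0]))[5]))
env.move_pose([.46,-.0,.3],R([0,0,-1],[sg,0,0]))
f=vision.grab_frame("wrist"); np.save("w.npy",f,allow_pickle=True)
print(sg,f["fx"],f["pose"].round(3).tolist()); save("w.png",f["image"],1.5)
s=sensors.sense();print(s["time_s"],s["joint_positions"])
E
```

```text
[[ 0.973  0.232 -0.   ]
 [ 0.232 -0.973  0.002]
 [ 0.    -0.002 -1.   ]]
1 [-1.13443167e-01 -2.66803068e-02  1.33357274e+00 -4.44089210e-16
  1.83470022e+00 -1.13443167e-01]
-1 NoneTraceback (most recent call last):
  File "<stdin>", line 5, in <module>
  File "<stdin>", line 5, in <lambda>
TypeError: 'NoneType' object is not subscriptable
```

Run:
```python
from h import *
env.move_pose([.47,-.02,.3],R([0,0,-1],[1,0,0]))
f=vision.grab_frame("wrist"); np.save("w.npy",f,allow_pickle=True)
print(f["fx"],f["cx"],f["cy"],f["pose"].round(3).tolist()); save("w.png",f["image"],1.5)
s=sensors.sense();print(s["time_s"],s["joint_positions"])
```

```text
297.3186396354542 257.029702214008 186.21354297084883 [[1.0, -0.001, 0.001, 0.47], [-0.001, -0.965, -0.261, 0.045], [0.001, 0.261, -0.965, 0.453], [0.0, 0.0, 0.0, 1.0]]
2.375 [-1.64620044e-01 -9.24853909e-02  1.39638819e+00 -2.21725143e-04
  1.83814571e+00 -1.63181320e-01]
```

View pics/w.png

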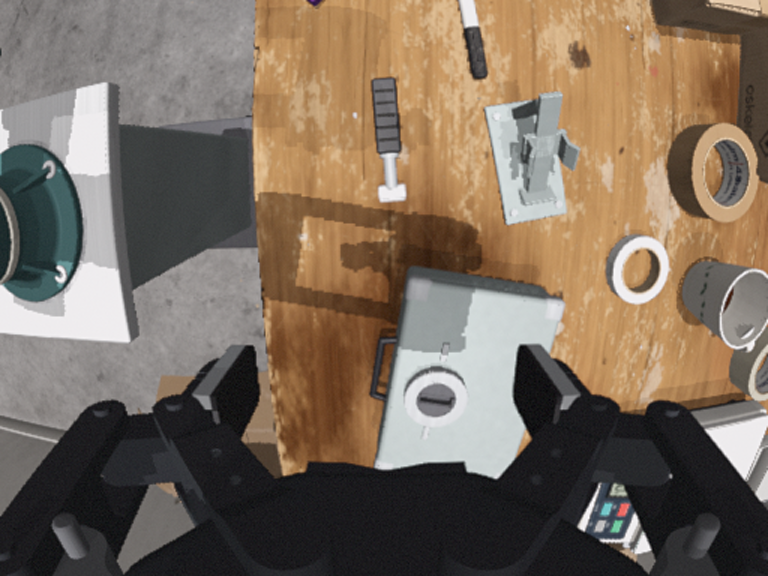

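The wrist view shows the key clearly: handle centre (387,115), blade (392,193). The rest's foot runs from (487,105) to (565,213), its ramp top is at (549,100) and its low end at (536,195). The lock is at (436,400) with its slot nearly level in the image, and the index bars are at (446,351) and (425,433). Now I'll measure them.

```bash
cat > meas.py <<'E'
from h import *
def key(f):
    P=wpts(f); im=f["image"].astype(int); v,u=np.mgrid[:384,:512]
    X=onplane(f,u,v,.018); roi=(abs(X[...,0]-.465)<.05)&(X[...,1]>-.04)&(X[...,1]<.14)
    sat=im.max(-1)-im.min(-1)
    def blob(m):
        n,l,st,_=cv2.connectedComponentsWithStats(m.astype(np.uint8)); i=1+np.argmax(st[1:,4]); return l==i
    hm=blob(roi&(im.max(-1)<100)&(sat<30)&(P[...,2]>.01)); bm=blob(roi&(im.min(-1)>120)&(sat<40))
    for n,m,h in(("handle",hm,.02),("steel",bm,.0135)):
        c=cv2.findContours(m.astype(np.uint8),0,1)[0]; c=max(c,key=cv2.contourArea)[:,0]
        x=onplane(f,c[:,0],c[:,1],h)[:,:2]
        r=cv2.minAreaRect((x*1000).astype(np.float32)); b=cv2.boxPoints(r)
        print(n,m.sum(),np.round(r[0],1),np.round(r[1],1),round(r[2],1),"depth z",np.nanmedian(P[m][:,2]).round(4), "y", x.min(0).round(4),x.max(0).round(4))
if __name__=="__main__":
    f=np.load("w.npy",allow_pickle=True).item(); P=wpts(f); im=f["image"].astype(int)
    key(f)
    # rest
    roi=(P[...,0]>.53)&(P[...,0]<.68)&(P[...,1]>-.04)&(P[...,1]<.15)&(P[...,2]>.004)&(f["z_map"]>0)
    sat=im.max(-1)-im.min(-1); v,u=np.mgrid[:384,:512]
    g=(u>318)&(u<390)&(v>55)&(v<152)&(sat<45)&(im[...,2]>=im[...,0]-15)
    foot=g&(P[...,2]>.002)&(P[...,2]<.014); print("foot z",np.percentile(P[foot][:,2],[5,50,95]).round(4),foot.sum())
    c=cv2.findContours(g.astype(np.uint8),0,1)[0]; c=max(c,key=cv2.contourArea)
    r=cv2.minAreaRect((P[foot][:,:2]*1000).astype(np.float32)); print("foot rect",r)
    G=P[g]; 
    for lo in range(10,125,8):
        s=G[(G[:,2]>lo/1e3)&(G[:,2]<(lo+8)/1e3)]; 
        if len(s): print(lo,len(s),np.percentile(s[:,0],[5,50,95]).round(3),np.percentile(s[:,1],[5,50,95]).round(3))
    # lock
    L=(abs(P[...,0]-.517)<.06)&(abs(P[...,1]+.18)<.06)&(P[...,2]>.079)
    X=onplane(f,u,v,.084)
    roi=(np.hypot(X[...,0]-.517,X[...,1]+.18)<.06)
    ring=roi&(im.min(-1)>200); print("lidz",np.median(P[roi][:,2]))
    r=cv2.minAreaRect((X[ring][:,:2]*1000).astype(np.float32)); print("ring",r,ring.sum())
    save("lock.png",im[215:305,235:345].astype(np.uint8),6); save("rest.png",im[50:155,310:395].astype(np.uint8),5)
E
python3 meas.py
```

```text
handle 329 [470.9  90.8] [22.7 73.5] 4.2 depth z 0.0203 y [0.4579 0.0535] [0.4837 0.1272]
steel 402 [476.6  29.9] [26.5 47.4] 0.0 depth z 0.0135 y [0.4634 0.0062] [0.4899 0.0536]
foot z [0.0052 0.0068 0.0084] 2062
foot rect ((615.68505859375, 50.597625732421875), (69.87997436523438, 122.92842102050781), 12.153398513793945)
10 46 [0.583 0.609 0.637] [0.016 0.024 0.099]
18 225 [0.607 0.621 0.637] [0.01  0.018 0.093]
26 94 [0.598 0.618 0.632] [0.012 0.032 0.101]
34 73 [0.598 0.616 0.627] [0.034 0.04  0.099]
42 75 [0.597 0.616 0.625] [0.043 0.048 0.1  ]
50 110 [0.594 0.613 0.628] [0.052 0.056 0.1  ]
58 161 [0.594 0.612 0.63 ] [0.051 0.063 0.096]
66 281 [0.593 0.61  0.635] [0.043 0.069 0.094]
74 240 [0.595 0.611 0.636] [0.044 0.073 0.096]
82 178 [0.593 0.606 0.635] [0.052 0.083 0.094]
90 103 [0.596 0.605 0.614] [0.09  0.094 0.099]
98 115 [0.595 0.603 0.613] [0.097 0.102 0.107]
lidz 0.0709870323259772
ring ((526.2415771484375, -181.9583740234375), (118.30465698242188, 100.83223724365234), 81.73849487304688) 3203
```

Run:
```python
from h import *
f=np.load("w.npy",allow_pickle=True).item(); P=wpts(f); im=f["image"].astype(int)
d=np.array([.2105,-.9776]);p=np.array([.9776,.2105]);o=np.array([.6098,.072])
v,u=np.mgrid[:384,:512]
rel=P[...,:2]-o; t=rel@d; l=rel@p
for a,b in((-.034,-.020),(-.02,-.006),(.03,.05)):
    m=(t>a)&(t<b)&(abs(l)<.02)&(abs(P[...,2]-.0709+t)<.004); 
    # lateral extent per image row
    e=[(l[r][m[r]].min(),l[r][m[r]].max(),m[r].sum()) for r in np.unique(v[m]) if m[r].sum()>4]
    print(a,np.median(e,0).round(4),"resid",np.median((P[...,2]-.0709+t)[m]).round(4))
# lock: bright ring outer contour and dark slot on plane .084
X=onplane(f,u,v,.084)
roi=np.hypot(X[...,0]-.522,X[...,1]+.181)<.05
g=im.mean(-1)
m=(roi&(P[...,2]>.0785)).astype(np.uint8)
c=max(cv2.findContours(m,0,1)[0],key=cv2.contourArea)[:,0]
print("depth lock",cv2.fitEllipse((onplane(f,c[:,0],c[:,1],.083)[:,:2]*1000).astype(np.float32)))
case=(im[...,2]>0)&(abs(P[...,2]-.0705)<.004)&(P[...,0]>.4)&(P[...,0]<.7)&(P[...,1]<-.03)&(v<310)
pc=P[case][:,:2]
print("lid",case.sum(),pc.min(0),pc.max(0)); 
# left edge (y max) per x bin -> case yaw
xs=np.arange(.47,.6,.01); ys=[np.percentile(pc[abs(pc[:,0]-x)<.005][:,1],99) for x in xs]; print("edge slope",np.polyfit(xs,ys,1),np.round(ys,3))
ysb=np.arange(-.2,-.09,.01); xf=[np.percentile(pc[abs(pc[:,1]-y)<.005][:,0],1) for y in ysb]; print("front slope",np.polyfit(ysb,xf,1),np.round(xf,3))
save("lock2.png",im[225:300,250:330].astype(np.uint8),7)
```

```text
-0.034 [-8.40e-03  1.00e-02  1.45e+01] resid 0.0008
-0.02 [-8.40e-03  1.06e-02  1.50e+01] resid 0.0008
0.03 [-7.90e-03  1.00e-02  1.15e+01] resid 0.0009
depth lock ((517.9080200195312, -173.12391662597656), (60.601593017578125, 63.217559814453125), 13.343544960021973)
lid 9383 [ 0.45905198 -0.26907061] [ 0.64218921 -0.05688993]
edge slope [ 0.37713107 -0.27793253] [-0.171 -0.112 -0.061 -0.059 -0.06  -0.063 -0.065 -0.066 -0.069 -0.07
 -0.072 -0.073 -0.074]
front slope [0.15792113 0.50229034] [0.472 0.473 0.473 0.475 0.476 0.478 0.479 0.482 0.483 0.485 0.487 0.49 ]
```

View pics/lock2.png

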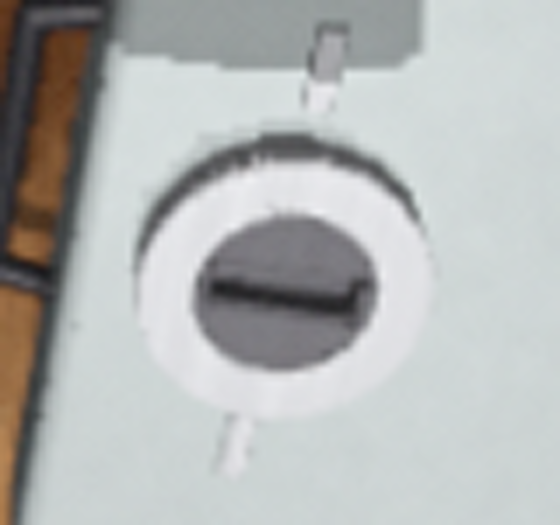

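The crop shows the lock ring with a dark slot running nearly along the case's x axis. The index bars lie along the case's y, tilted about 9 degrees. I'll take one straight-down frame of the lock and one between the key and the rest, then compute.

```bash
cat > m2.py <<'E'
from meas import *
D=R([0,0,-1],[1,0,0])
env.move_pose([.52,-.235,.22],D); f=vision.grab_frame("wrist"); np.save("wl.npy",f,allow_pickle=True)
env.move_pose([.54,0,.2],D); k=vision.grab_frame("wrist"); np.save("wk.npy",k,allow_pickle=True)
print(sensors.sense()["time_s"],f["pose"][:3,3].round(3))
key(k)
P=wpts(k); d=np.array([.2105,-.9776]);p=np.array([.9776,.2105]);o=np.array([.6107,.0722]); v,u=np.mgrid[:384,:512]
rel=P[...,:2]-o; t=rel@d; l=rel@p
for a,b in((-.034,-.020),(-.02,-.006),(.04,.06)):
    m=(t>a)&(t<b)&(abs(l)<.02)&(abs(P[...,2]-.0709+t)<.004)
    e=[(l[r][m[r]].min(),l[r][m[r]].max(),m[r].sum()) for r in np.unique(v[m]) if m[r].sum()>4]
    print(a,np.median(e,0).round(4),"resid",np.median((P[...,2]-.0709+t)[m]).round(4))
foot=(abs(P[...,2]-.007)<.003)&(abs(t)<.1)&(abs(l)<.045)
print(cv2.minAreaRect((P[foot][:,:2]*1000).astype(np.float32)))
im=f["image"].astype(int); g=im.mean(-1); X=onplane(f,u,v,.084); Pl=wpts(f)
c0=np.array([.519,-.176]); rr=np.hypot(*(np.moveaxis(X[...,:2]-c0,-1,0)))
ring=((rr<.04)&(im.min(-1)>205)&(Pl[...,2]>.078)).astype(np.uint8)
cs,h=cv2.findContours(ring,cv2.RETR_CCOMP,1)
for c in cs:
    if cv2.contourArea(c)>150:
        c=c[:,0]; print("contour",cv2.contourArea(c),cv2.fitEllipse((onplane(f,c[:,0],c[:,1],.084)[:,:2]*1000).astype(np.float32)))
Y=onplane(f,u,v,.0825)
uu=np.where(rr<.03); a,b,c,e=uu[1].min(),uu[1].max(),uu[0].min(),uu[0].max(); print("px",a,b,c,e)
hm=cv2.resize(im[c-25:e+25,a-25:b+25].astype(np.uint8),None,fx=5,fy=5); 
save("lock3.png",hm)
for th in(60,75,90):
    s=(rr<.0185)&(g<th)
    if s.sum()>10: print("slot",th,s.sum(),[np.round(q,1) for q in cv2.minAreaRect((Y[s][:,:2]*1000).astype(np.float32))])
E
python3 m2.py
```

```text
4.35 [ 0.52  -0.169  0.374]
handle 798 [472.3  90.7] [24.7 73.9] 4.1 depth z 0.0202 y [0.4578 0.0538] [0.4862 0.1281]
steel 573 [476.7  29.8] [47.  25.1] 88.4 depth z 0.0138 y [0.4637 0.0065] [0.489  0.0535]
-0.034 [-9.5e-03  9.6e-03  2.2e+01] resid 0.0007
-0.02 [-9.6e-03  9.5e-03  2.1e+01] resid 0.0008
0.04 [-9.70e-03  1.01e-02  1.70e+01] resid 0.001
((611.7122192382812, 65.60391235351562), (72.91893005371094, 158.08468627929688), 14.144011497497559)
contour 959.5 ((519.91552734375, -170.59022521972656), (48.19968795776367, 54.74555969238281), 57.886844635009766)
px 225 285 85 146
slot 60 22 [array([ 508.4, -182.2]), array([ 9.6, 29.4]), np.float64(36.5)]
slot 75 213 [array([ 515.4, -179.7]), array([22.6, 30.4]), np.float64(79.1)]
slot 90 312 [array([ 516.7, -179.8]), array([23.4, 33.4]), np.float64(79.3)]
```

View pics/lock3.png

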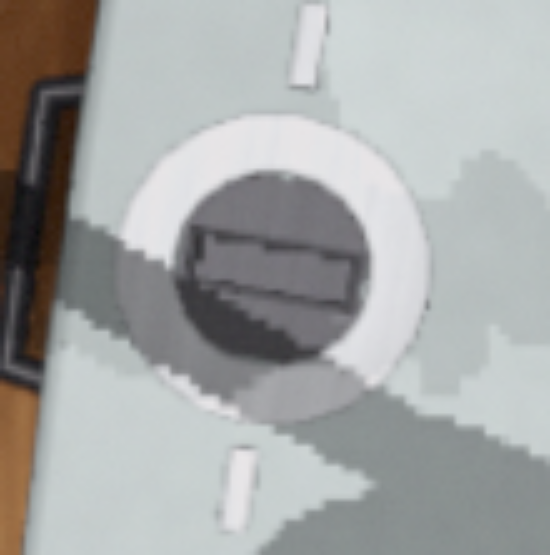

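```bash
cat > plan.py <<'E'
from h import *
d=np.array([.2105,-.9776,0]);d/=np.linalg.norm(d);Z=np.array([0,0,1.])
def frame(x,z):
    x=np.array(x,float);z=np.array(z,float);return np.stack([x,np.cross(z,x),z],1)
seat=np.array([.6107,.0722,.085]); RS=frame((d-Z)/2**.5,(d+Z)/2**.5)
k0=np.array([.4718,.0907,.010]); a=np.radians(4.4); RK=frame([np.sin(a),-np.cos(a),0],Z)
A=np.array([[1,0,0],[0,1,0],[0,0,1.]])
TOP=np.stack([[-1,0,0],[0,1,0],[0,0,-1.]],1)   # tool z=-key z, y=key y
END=np.stack([[0,0,1.],[0,1,0],[1,0,0]],1); END[:,0]=np.cross(END[:,1],END[:,2]) # tool z=key x, y=key y
G1=np.array([-.015,0,.014]); G2=np.array([-.017,0,0])
def tcp(kp,kR,g,T): return kp+kR@g, kR@T
def lockR(th): # th: key turn clockwise (rad) from case x direction
    b=np.radians(-9.2)-th; y=np.array([np.cos(b),np.sin(b),0]); x=-Z; return np.stack([x,y,np.cross(x,y)],1)
E
python3 - <<'E'
from plan import *
f=np.load("wl.npy",allow_pickle=True).item()
print("slot c",onplane(f,np.array([254.5]),np.array([113.]),.0825), onplane(f,np.array([254.5]),np.array([113.]),.084))
# ring corners / case yaw / slot direction
q=np.array([[308,45],[235,490],[193,257],[357,277]])/5-.4+[200,60]
W=onplane(f,q[:,0],q[:,1],.0825); 
for i in(0,2): w=W[i+1]-W[i]; print(np.degrees(np.arctan2(w[1],w[0])))
L=np.array([.5185,-.176,.0825])
def ik(n,pR): print(n,np.round(pR[0],3),(lambda j:None if j is None else np.round(j,2))(inverse_kinematics(*pR)))
ik("g",tcp(k0,RK,G1,TOP))
for h in(.08,.0): ik("place",tcp(seat+RS[:,2]*h,RS,G1,TOP))
for x,h in((-.07,0),(0,0),(0,.08)): ik("regrip",tcp(seat+RS[:,0]*x+RS[:,2]*h,RS,G2,END))
for th in(0,.8,1.57,1.8): ik("lock",tcp(L+[0,0,.0845+.03],lockR(th),G2,END))
E
```

```text
slot c [[ 0.51855792 -0.17351326  0.0825    ]] [[ 0.51856662 -0.17348753  0.084     ]]
-99.24144857830584
-7.059538056485022
g [0.471 0.106 0.024] [ 0.1   0.07  1.8  -0.    1.28  0.03]
place [0.622 0.018 0.162] [-0.39  0.5   1.17  0.67  1.91 -0.52]
place [0.611 0.073 0.106] [-0.32  0.49  1.3   0.67  1.77 -0.54]
regrip [0.598 0.132 0.147] [ 0.5   0.41  1.33 -0.75  1.65  0.32]
regrip [0.608 0.084 0.097] [ 0.43  0.42  1.42 -0.76  1.53  0.34]
regrip [0.62  0.029 0.154] [ 0.34  0.34  1.41 -0.78  1.54  0.21]
lock [ 0.518 -0.176  0.214] [-0.43  0.08  1.39 -0.    1.67 -0.27]
lock [ 0.518 -0.176  0.214] [-0.43  0.08  1.39 -0.    1.67  0.53]
lock [ 0.518 -0.176  0.214] [-0.43  0.08  1.39 -0.    1.67  1.3 ]
lock [ 0.518 -0.176  0.214] [-0.43  0.08  1.39 -0.    1.67  1.53]
```

All poses are reachable. The slot centre is (0.5185, -0.1734) and matches the earlier estimate to within 1 mm. Now pick up and place.

```bash
sed -i '$a L=np.array([.5185,-.1734,.0825])' plan.py
python3 - <<'E'
from plan import *
effector.command_gripper(.055)
p,r=tcp(k0,RK,G1,TOP)
env.move_pose(p+[0,0,.08],r); print(env.line_to(p,feed=.1,guard=8),sensors.sense()["tcp_pos"][2])
effector.command_gripper(.0); s=sensors.sense(); print("w",s["gripper_width"],s["gripper_force"])
env.line_to(p+[0,0,.15],feed=.15)
q=tcp(seat+RS[:,2]*.09,RS,G1,TOP); env.move_pose(*q)
s=sensors.sense(); print("w",s["gripper_width"],s["time_s"],s["ft_force"])
f=vision.grab_frame("wrist"); np.save("w4.npy",f,allow_pickle=True)
b=vision.grab_frame("scene"); 
save("c4.png",np.vstack([f["image"][::1],cv2.resize(b["image"][170:260,190:310],(512,384))])[:, :],.75)
E
```

```text
False 0.024786560772616505
w -0.0002966147735902434 0.0
w 0.0005834331020564336 8.9 [-0.12184553  0.25409931  0.07724647]
```

View pics/c4.png

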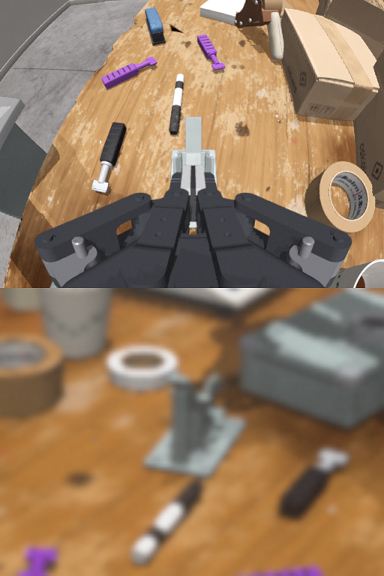

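The gripper shut on nothing. The wrist view shows the key still on the bench at (110,155) of the upper picture, so I'll measure where it lies now.

Run:
```python
from plan import *
from meas import key
env.line_to(sensors.sense()["tcp_pos"]+np.array([0,0,.06]),feed=.2)
env.move_pose([.50,-.03,.2],R([0,0,-1],[1,0,0]))
f=vision.grab_frame("wrist"); np.save("w5.npy",f,allow_pickle=True); key(f)
P=wpts(f); print(sensors.sense()["time_s"])
k=np.load("wk.npy",allow_pickle=True).item(); key(k)
Q=wpts(k);m=(abs(Q[...,0]-.46)<.035)&(Q[...,1]>.08)&(Q[...,1]<.13)&(Q[...,2]>.015); print(np.percentile(Q[m],[2,50,98],axis=0).round(4),m.sum())
```

```text
handle 627 [471.1  90.7] [23.4 73.6] 4.0 depth z 0.0202 y [0.4579 0.0537] [0.4847 0.1275]
steel 636 [477.   29.9] [48.1 26.3] 89.4 depth z 0.0139 y [0.4637 0.0059] [0.49  0.054]
10.2
handle 798 [472.3  90.7] [24.7 73.9] 4.1 depth z 0.0202 y [0.4578 0.0538] [0.4862 0.1281]
steel 573 [476.7  29.8] [47.  25.1] 88.4 depth z 0.0138 y [0.4637 0.0065] [0.489  0.0535]
[[0.4584 0.0809 0.0172]
 [0.4707 0.1037 0.0203]
 [0.4822 0.1269 0.0219]] 875
```

Run:
```python
from plan import *
effector.command_gripper(.04)
k0[0]-=.0003
p,r=tcp(k0,RK,G1,TOP)
env.move_pose(p+[0,0,.04],r)
print(env.line_to(p-[0,0,.012],feed=.04,guard=4))
s=sensors.sense(); print("contact",s["tcp_pos"].round(4),s["ft_force"].round(1),s["gripper_width"])
f=vision.grab_frame("wrist"); save("c5.png",f["image"],1.5); np.save("w5.npy",f,allow_pickle=True)
print(s["time_s"],s["orientation"].round(3))
```

```text
False
contact [0.4707 0.1057 0.0124] [ 0.9  0.2 -0.5] 0.040276931561425075
12.9167 [[-0.077  0.997  0.001]
 [ 0.997  0.077  0.   ]
 [-0.     0.001 -1.   ]]
```

View pics/c5.png

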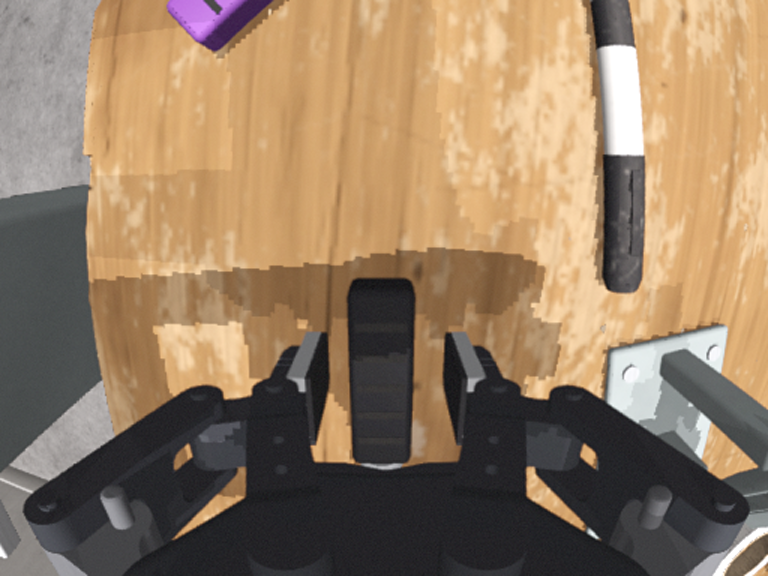

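At TCP height 12 mm there is still no contact with the bench. The fingers straddle the handle at (380,370), so the tips stand farther back than stated when open. I'll close in steps here and watch the force.

Run:
```python
from plan import *
for w in(.032,.027,.02,0):
    effector.command_gripper(w); s=sensors.sense(); print(w,s["gripper_width"].round(4),s["gripper_force"],s["ft_force"].round(1),s["tcp_pos"].round(4),s["time_s"])
    if s["gripper_width"]>w+.003: break
f=vision.grab_frame("wrist"); save("c6.png",f["image"][150:384,100:412],2)
```

```text
Traceback (most recent call last):
AttributeError: 'float' object has no attribute 'round'
```

Run:
```python
from plan import *
for w in(.028,.02,0):
    effector.command_gripper(w); s=sensors.sense(); print(w,round(s["gripper_width"],4),s["gripper_force"],s["ft_force"].round(1),s["tcp_pos"].round(4),s["time_s"])
    if s["gripper_width"]>w+.003: break
```

```text
0.028 0.0279 0.0 [-0.3  0.3 -0.7] [0.4704 0.1056 0.012 ] 13.4333
0.02 0.0202 0.0 [-0.3  0.6  0.3] [0.4703 0.1057 0.012 ] 13.6833
0 -0.0001 0.0 [-0.2  0.6 -0.2] [0.4703 0.1056 0.012 ] 14.0167
```

Run:
```python
from plan import *
f0=np.load("w5.npy",allow_pickle=True).item()
f=vision.grab_frame("wrist")
for g in(f0,f):
    P=wpts(g); print(g["pose"][:3,3].round(4))
    for u,v in((200,120),(330,120),(253,200),(253,250),(253,290),(208,240),(310,240),(205,228),(308,228),(208,285)): print((u,v),P[v,u].round(3),end=" ")
    print()
save("c6.png",np.hstack([f["image"][150:384,100:412]]),2)
```

```text
[0.4657 0.1714 0.1653]
(200, 120) [ 0.435  0.163 -0.001] (330, 120) [ 0.508  0.168 -0.001] (253, 200) [0.468 0.125 0.021] (253, 250) [0.47  0.096 0.021] (253, 290) [0.471 0.07  0.021] (208, 240) [0.449 0.115 0.051] (310, 240) [0.493 0.118 0.05 ] (205, 228) [0.446 0.115 0.037] (308, 228) [0.494 0.119 0.038] (208, 285) [0.451 0.099 0.062] 
[0.4655 0.1713 0.165 ]
(200, 120) [0.435 0.163 0.001] (330, 120) [ 0.507  0.168 -0.   ] (253, 200) [0.467 0.125 0.02 ] (253, 250) [0.468 0.117 0.059] (253, 290) [0.469 0.103 0.067] (208, 240) [ 0.441  0.089 -0.002] (310, 240) [ 0.505  0.094 -0.002] (205, 228) [ 0.439  0.098 -0.001] (308, 228) [ 0.502  0.103 -0.001] (208, 285) [0.455 0.121 0.093]
```

View pics/c6.png

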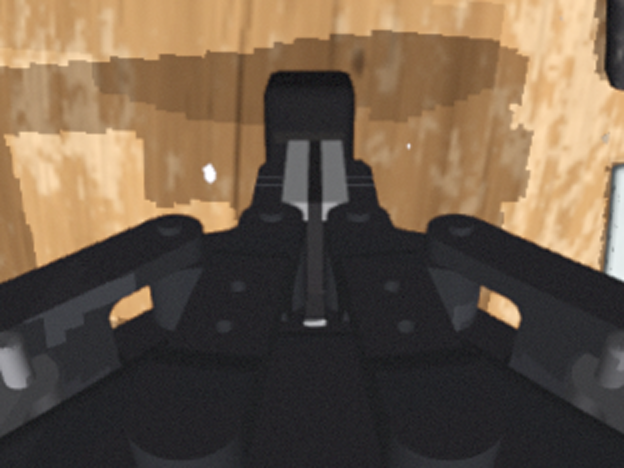

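The fingers closed just above the key. The crop shows pads at (300,175) hiding part of the handle, though the reported TCP height is 12 mm. So the real fingertips stand well behind where the brief puts them, and I'll measure their true position.

Run:
```python
from plan import *
f0=np.load("w5.npy",allow_pickle=True).item(); f=vision.grab_frame("wrist")
P=wpts(f); print([ (v,*P[v,248].round(3)[1:]) for v in range(208,262,3)])
P=wpts(f0)
for u in(213,211,303): print(u,[ (v,*P[v,u].round(3)) for v in range(216,300,6)])
j=sensors.sense()["joint_positions"]; print(j)
```

```text
[(208, np.float64(0.12), np.float64(0.02)), (211, np.float64(0.119), np.float64(0.021)), (214, np.float64(0.117), np.float64(0.02)), (217, np.float64(0.116), np.float64(0.021)), (220, np.float64(0.114), np.float64(0.021)), (223, np.float64(0.116), np.float64(0.03)), (226, np.float64(0.116), np.float64(0.034)), (229, np.float64(0.117), np.float64(0.039)), (232, np.float64(0.117), np.float64(0.042)), (235, np.float64(0.117), np.float64(0.045)), (238, np.float64(0.117), np.float64(0.049)), (241, np.float64(0.116), np.float64(0.05)), (244, np.float64(0.116), np.float64(0.053)), (247, np.float64(0.116), np.float64(0.056)), (250, np.float64(0.116), np.float64(0.059)), (253, np.float64(0.117), np.float64(0.064)), (256, np.float64(0.118), np.float64(0.068)), (259, np.float64(0.117), np.float64(0.068))]
213 [(216, np.float64(0.444), np.float64(0.106), np.float64(-0.002)), (222, np.float64(0.449), np.float64(0.115), np.float64(0.03)), (228, np.float64(0.45), np.float64(0.115), np.float64(0.037)), (234, np.float64(0.45), np.float64(0.114), np.float64(0.041)), (240, np.float64(0.45), np.float64(
[... 1794 characters left out ...]
at64(0.117), np.float64(0.048)), (246, np.float64(0.49), np.float64(0.115), np.float64(0.049)), (252, np.float64(0.49), np.float64(0.113), np.float64(0.051)), (258, np.float64(0.491), np.float64(0.111), np.float64(0.053)), (264, np.float64(0.491), np.float64(0.107), np.float64(0.052)), (270, np.float64(0.491), np.float64(0.105), np.float64(0.054)), (276, np.float64(0.492), np.float64(0.102), np.float64(0.054)), (282, np.float64(0.491), np.float64(0.102), np.float64(0.059)), (288, np.float64(0.492), np.float64(0.098), np.float64(0.057)), (294, np.float64(0.507), np.float64(0.053), np.float64(-0.002))]
[1.03299004e-01 8.11614780e-02 1.81129470e+00 3.01426827e-05
 1.24920424e+00 2.64786281e-02]
```

The measured fingertips sit at z of about 26 to 28 mm while the reported TCP is at 12 mm. That puts them about 15 mm behind the TCP instead of 22 mm ahead, a shift of about 37 mm along the tool; sideways it is fine. I'll confirm by touching the bench, then grip.

Run:
```python
from plan import *
k0[0]-=.0003
p,r=tcp(k0,RK,G1,TOP)
env.line_to([p[0],p[1],.03],feed=.1,ori=r)
effector.command_gripper(.032)
env.line_to([p[0],p[1],-.004],feed=.06,guard=6)
print(env.line_to([p[0],p[1],-.030],feed=.015,guard=4))
s=sensors.sense(); z=s["tcp_pos"][2]; print("contact",s["tcp_pos"].round(4),s["ft_force"].round(1),s["gripper_width"],s["time_s"])
```

```text
True
contact [ 0.4704  0.1057 -0.0104] [-0.3 -0.2  3.6] 0.03181055266544908 16.3
```

Contact came at TCP -10.4 mm, so the tips stand about 10 mm behind the TCP. The true grasp point is then about 29 mm behind it, a shift of 32 mm. I'll lift 3 mm and grip.

Run:
```python
from plan import *
p=sensors.sense()["tcp_pos"]
env.line_to([p[0],p[1],-.007],feed=.03)
effector.command_gripper(0); s=sensors.sense(); print(s["gripper_width"],s["gripper_force"],s["tcp_pos"].round(4),s["ft_force"].round(1))
env.line_to([p[0],p[1],.12],feed=.12); s=sensors.sense(); print(s["gripper_width"],s["gripper_force"],s["ft_force"].round(2),s["torque"].round(3),s["time_s"])
f=vision.grab_frame("wrist"); np.save("w7.npy",f,allow_pickle=True); save("c7.png",f["image"][150:384,100:412],2)
for h in(.09,.0): print(inverse_kinematics(*tcp(seat+RS[:,2]*h,RS,np.array([-.015,0,-.017]),TOP)))
for x,h in((-.07,0),(0,0),(0,.08)): print(inverse_kinematics(*tcp(seat+RS[:,0]*x+RS[:,2]*h,RS,np.array([.015,0,0]),END)))
print(inverse_kinematics(*tcp(L+[0,0,.0745],lockR(1.8),np.array([.015,0,0]),END)))
```

```text
0.02276350892451782 62.294522523880005 [ 0.4705  0.1057 -0.007 ] [-0.1  1.3  1.8]
0.02253624660271528 61.899486780166626 [-0.2   0.35 -1.66] [ 0.01   0.026 -0.022] 18.0333
[-0.37048888  0.49453161  1.20489944  0.66618662  1.87036753 -0.5221427 ]
[-0.29051872  0.49091126  1.34555176  0.67653621  1.71430562 -0.54645851]
[ 0.46624664  0.41197384  1.37067948 -0.75406408  1.59592722  0.32848026]
[ 0.39066643  0.43128141  1.45204516 -0.77430541  1.47274853  0.34538577]
[ 0.30108054  0.3494392   1.44041421 -0.78571236  1.47834819  0.2176415 ]
[-4.26444922e-01  1.08990328e-01  1.50529922e+00 -4.44089210e-16
  1.52730311e+00  1.53412537e+00]
```

```bash
cat >> plan.py <<'E'
G1=np.array([-.015,0,-.017]); G2=np.array([.015,0,0])
E
python3 - <<'E'
from plan import *
P=wpts(np.load("w7.npy",allow_pickle=True).item())
print("handle top",[P[v,253].round(3).tolist() for v in(190,200,208,214,220)])
q=tcp(seat+RS[:,2]*.08,RS,G1,TOP); env.move_pose(*q)
at=lambda h:tcp(seat+RS[:,0]*-.001+RS[:,2]*h,RS,G1,TOP)[0]
print(env.line_to(at(.015),feed=.12,guard=10), env.line_to(at(-.004),feed=.02,guard=5))
s=sensors.sense(); rel=RS.T@(s["tcp_pos"]-seat)-G1; print("key at seat coords",rel.round(4),(RS.T@s["ft_force"]).round(1),s["time_s"],s["gripper_width"])
np.save("w8.npy",vision.grab_frame("wrist"),allow_pickle=True)
E
```

```text
handle top [[0.467, 0.093, -0.002], [0.466, 0.128, 0.137], [0.467, 0.127, 0.147], [0.467, 0.125, 0.147], [0.467, 0.122, 0.147]]
False True
key at seat coords [-0.0008 -0.0001  0.0001] [-1.8  0.3  3.3] 20.225 0.022560416583557355
```

Run:
```python
from plan import *
effector.command_gripper(.045); env.wait(.3)
env.line_to(tcp(seat+RS[:,2]*.10,RS,G1,TOP)[0],feed=.15)
f=vision.grab_frame("wrist"); np.save("w9.npy",f,allow_pickle=True); print(sensors.sense()["time_s"])
P=(wpts(f)-seat)@RS; im=f["image"]
m=(im.max(-1)<90)&(abs(P[...,2]-.01)<.005)&(abs(P[...,1])<.02)&(P[...,0]<.05)&(P[...,0]>-.06)
print(m.sum(),np.percentile(P[m],[1,50,99],axis=0).round(4))
for a,b in((-.035,-.02),(-.015,0),(.01,.03)):
    k=m&(P[...,0]>a)&(P[...,0]<b); print(a,np.percentile(P[k][:,1:],[3,50,97],axis=0).round(4).tolist())
save("c9.png",im[100:384],1.5)
```

```text
21.8
2443 [[-0.0358 -0.0118  0.0075]
 [-0.0023 -0.0002  0.0105]
 [ 0.0361  0.0112  0.0121]]
-0.035 [[-0.0103, 0.0091], [0.0006, 0.0105], [0.0108, 0.0119]]
-0.015 [[-0.0106, 0.0089], [-0.0002, 0.0106], [0.0109, 0.0118]]
0.01 [[-0.0118, 0.0081], [-0.0002, 0.0105], [0.0105, 0.0116]]
```

View pics/c9.png

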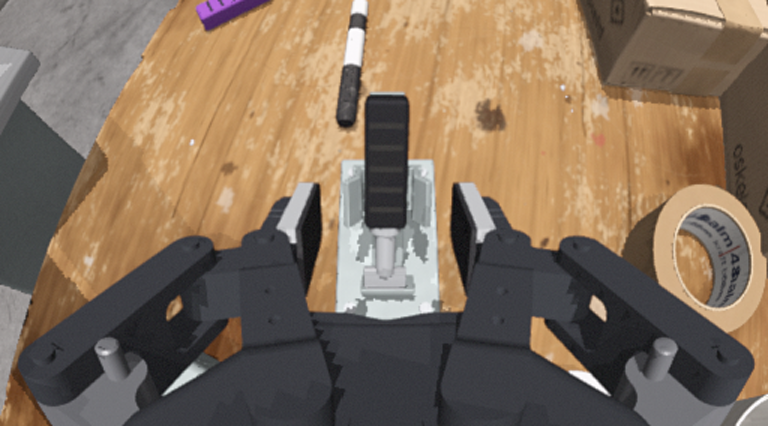

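The picture shows the key seated in the rest: handle at (387,160), blade at the stop near (387,280). The measured seat offset is about 0. Now I'll re-grip along the key.

```bash
echo 'G2=np.array([.012,0,0])' >> plan.py
python3 - <<'E'
from plan import *
env.move_pose([.60,.08,.22],R([0,0,-1],RS[:,1]))
effector.command_gripper(.04)
at=lambda x,h:tcp(seat+RS[:,0]*x+RS[:,2]*h,RS,G2,END)
env.move_pose(*at(-.08,.002))
hit=env.line_to(at(0,.002)[0],feed=.08,guard=6); s=sensors.sense(); print(hit,(RS.T@(s["tcp_pos"]-seat)-G2).round(4),(RS.T@s["ft_force"]).round(1))
if not hit:
    effector.command_gripper(0); s=sensors.sense(); print("w",s["gripper_width"],s["gripper_force"],(RS.T@s["ft_force"]).round(1))
    env.line_to(at(-.002,.09)[0],feed=.1); s=sensors.sense(); print("w",s["gripper_width"],s["time_s"],s["ft_force"].round(2))
E
```

```text
False [-0.0006  0.0005  0.0021] [-0.4 -0.4 -0.8]
w 0.023170190745329056 58.7327116727829 [-3.  -0.3  0.5]
w 0.023227818225269613 25.9167 [-0.14  0.11 -1.57]
```

```bash
echo 'G2=np.array([.0115,0,.002])' >> plan.py
python3 - <<'E'
from plan import *
th=np.radians(-1)
kp=lambda h:tcp(L+[0,0,.0845+h],lockR(th),G2,END)
env.move_pose(*kp(.06)); s=sensors.sense(); print(s["time_s"],s["gripper_width"],s["joint_positions"].round(2))
f=vision.grab_frame("wrist"); np.save("wA.npy",f,allow_pickle=True); im=f["image"].astype(int)
kc=s["tcp_pos"]-lockR(th)@G2
P=(wpts(f)-kc)@lockR(th)   # key coords: x along, y width, z thickness
m=(P[...,0]>.03)&(P[...,0]<.10)&(abs(P[...,1])<.03)&(abs(P[...,2])<.03)
print(m.sum())
for a in np.arange(.036,.1,.004):
    k=m&(P[...,0]>a)&(P[...,0]<=a+.004)
    if k.sum()>3: print(round(a,3),k.sum(),np.percentile(P[k][:,1],[2,50,98]).round(4),np.percentile(P[k][:,2],[5,50,95]).round(4))
E
```

```text
26.8583 0.023551586529723015 [-0.43  0.08  1.39 -0.    1.67 -0.29]
404
0.036 13 [-0.0068  0.0004  0.0065] [-0.0097 -0.0095 -0.0092]
0.04 17 [-0.0033  0.0004  0.004 ] [-0.0094 -0.0089 -0.0085]
0.056 23 [-0.0043 -0.0003  0.0039] [-0.006  -0.0054 -0.0044]
0.06 23 [-0.0051 -0.0004  0.0051] [-0.006  -0.0051 -0.0024]
0.064 21 [-0.0049  0.0004  0.0055] [-0.0057 -0.005  -0.0023]
0.068 107 [-0.0123  0.0003  0.013 ] [-0.0057 -0.0014  0.0008]
0.072 38 [-0.0125 -0.0004  0.0118] [-0.005  -0.0024 -0.0021]
0.076 31 [-0.0123  0.005   0.0126] [-0.0025 -0.0023 -0.002 ]
0.08 24 [-0.0118  0.0003  0.0125] [-0.0025 -0.0023 -0.0019]
```

The key in hand measures true, with blade width ±12.5 mm centred and no tilt. Now insert with a guard.

Run:
```python
from plan import *
th=np.radians(-1); r=lockR(th)
kp=lambda h:tcp(L+[0,0,.0845+h],r,G2,END)[0]
print(env.line_to(kp(.006),feed=.12,guard=8),env.line_to(kp(-.0085),feed=.015,guard=6))
s=sensors.sense(); print("depth",((s["tcp_pos"]-kp(0))*1e3).round(2),s["ft_force"].round(1),s["torque"].round(2),s["gripper_width"],s["time_s"])
```

```text
False False
depth [-0.13 -0.   -8.11] [-1.8  0.9  2.9] [ 0.14  0.4  -0.04] 0.0232681665150986 28.625
```

Run:
```python
from plan import *
for th in[.1,.3,.6,.9,1.2,1.45,1.57,1.64,1.70,1.74,1.78]:
    p,r=tcp(L+[0,0,.0845-.0082],lockR(th),G2,END)
    env.line_to(p,feed=.05,ori=r); s=sensors.sense()
    y=s["orientation"][:,1]; a=-np.arctan2(y[1],y[0])-np.radians(9.2)
    print(th,round(a,3),s["ft_force"].round(1),s["torque"].round(2),round(s["gripper_width"],4),round(s["time_s"],2),s["tcp_pos"][2].round(4))
    if th>1.6 and abs(s["torque"][2])>.45: break
```

```text
0.1 0.097 [ 0.2  0.  -0.4] [0.09 0.   0.01] 0.0233 28.89 0.1474
0.3 0.296 [-1.  -2.   0.4] [-0.39  0.12 -0.01] 0.0235 29.24 0.1474
0.6 0.597 [-1.3 -2.7 -0.2] [-0.68  0.19 -0.03] 0.0232 29.69 0.1474
0.9 0.897 [-1.7 -3.7  1.5] [-1.04  0.33  0.02] 0.0232 30.14 0.1474
1.2 1.198 [-1.6 -4.8  0.5] [-1.19  0.56  0.06] 0.0234 30.59 0.1474
1.45 1.448 [-2.7 -2.5  1.2] [-1.02  0.76 -0.01] 0.0233 30.99 0.1474
1.57 1.568 [-4.5 -3.7  3. ] [-0.85  0.91  0.  ] 0.0234 31.26 0.1473
1.64 1.638 [-3.7 -2.9  3.6] [-0.76  1.05  0.04] 0.0234 31.51 0.1474
1.7 1.699 [-3.6 -3.5  3.6] [-0.64  1.1  -0.01] 0.0233 31.76 0.1473
1.74 1.739 [-4.5 -2.   3.5] [-0.69  1.08  0.05] 0.0233 32.01 0.1473
1.78 1.778 [-4.  -4.1  3.4] [-0.74  1.13  0.21] 0.023 32.26 0.1474
```

Run:
```python
from plan import *
for th in[1.81,1.84,1.87,1.90,1.93]:
    p,r=tcp(L+[0,0,.0845-.0082],lockR(th),G2,END)
    env.line_to(p,feed=.05,ori=r); env.wait(.1); s=sensors.sense()
    print(th,s["ft_force"].round(1),s["torque"].round(2),round(s["gripper_width"],4),round(s["time_s"],2))
    if abs(s["torque"][2])>.6: break
```

```text
1.81 [-5.  -3.6  2.4] [-0.71  1.18  0.43] 0.0233 32.61
1.84 [-5.7 -3.2  3.1] [-0.67  1.2   0.73] 0.0236 32.96
```

The torque climbs steadily past 1.77 rad, so the lock is at its stop. I'll ease off inside the play, withdraw, and check the slot direction numerically with the first lock frame as the baseline.

```bash
cat > slot.py <<'E'
from plan import *
def top(f,h=.0825,n=161,s=.00025):
    """rectified top view round the lock: +col = world x, +row = -world y"""
    g=(np.arange(n)-n//2)*s; x,y=np.meshgrid(L[0]+g,L[1]-g)
    c=(np.stack([x,y,np.full_like(x,h)],-1)-f["pose"][:3,3])@f["pose"][:3,:3]
    r=np.hypot(c[...,0],c[...,1]); t=np.arctan2(r,c[...,2])/r
    return cv2.remap(f["image"],(c[...,0]*t*f["fx"]+f["cx"]).astype(np.float32),(c[...,1]*t*f["fy"]+f["cy"]).astype(np.float32),1)
def edges(f):
    g=cv2.GaussianBlur(cv2.cvtColor(top(f),cv2.COLOR_RGB2GRAY),(0,0),2).astype(np.float32)
    gx,gy=cv2.Sobel(g,5,1,0),-cv2.Sobel(g,5,0,1); i=np.indices(g.shape)-80
    m=np.hypot(i[0],i[1])<60
    a=np.degrees(np.arctan2(gy,gx)+np.pi/2)%180
    h,_=np.histogram(a[m],18,(0,180),weights=np.hypot(gx,gy)[m]); return (h/h.sum()).round(2)
E
python3 - <<'E'
from slot import *
p,r=tcp(L+[0,0,.0845-.0082],lockR(1.66),G2,END); env.line_to(p,feed=.05,ori=r)
print(env.line_to(p+[0,0,.012],feed=.05,guard=15)); env.line_to(p+[0,0,.14],feed=.2)
s=sensors.sense(); print(s["gripper_width"],s["time_s"],s["ft_force"].round(1))
env.move_pose([.52,-.245,.27],R([0,0,-1],[.988,-.16,0]))
f=vision.grab_frame("wrist"); np.save("wB.npy",f,allow_pickle=True)
print("before",edges(np.load("wl.npy",allow_pickle=True).item())); print("now",edges(f)); print(sensors.sense()["time_s"])
E
```

```text
False
0.023526196908534226 34.475 [ 0.   0.3 -2.5]
before [0.17 0.02 0.01 0.01 0.01 0.01 0.01 0.02 0.04 0.02 0.01 0.01 0.04 0.07
 0.05 0.08 0.19 0.21]
now [0.03 0.02 0.02 0.01 0.02 0.03 0.06 0.3  0.24 0.13 0.04 0.02 0.01 0.02
 0.   0.01 0.03 0.01]
36.0833
```

The slot edges now lie at about 80°, in line with the index bars, so the lock is seated. I'll check the key in hand, then lay it back.

Run:
```python
from plan import *
f=np.load("wB.npy",allow_pickle=True).item(); s=sensors.sense(); r=s["orientation"]@END.T
P=(wpts(f)-(s["tcp_pos"]-r@G2))@r
m=(P[...,0]>.03)&(P[...,0]<.10)&(abs(P[...,1])<.03)&(abs(P[...,2])<.03)
for a in np.arange(.036,.1,.004):
    k=m&(P[...,0]>a)&(P[...,0]<=a+.004)
    if k.sum()>3: print(round(a,3),k.sum(),np.percentile(P[k][:,1],[2,50,98]).round(4),np.percentile(P[k][:,2],[5,50,95]).round(4))
at=lambda x,h:tcp(seat+RS[:,0]*x+RS[:,2]*h,RS,G2,END)
env.move_pose([.60,.03,.30],R([0,0,-1],RS[:,1]))
env.move_pose(*at(-.002,.09)); s=sensors.sense(); print(s["time_s"],s["gripper_width"])
```

```text
0.036 19 [-0.0038  0.0016  0.0087] [-0.0097 -0.0096 -0.0094]
0.04 18 [-0.0033  0.0007  0.004 ] [-0.0092 -0.0089 -0.0085]
0.056 20 [-0.0043 -0.0003  0.0036] [-0.0058 -0.0054 -0.0041]
0.06 23 [-0.005   0.0004  0.0051] [-0.006 -0.005 -0.003]
0.064 22 [-0.0047  0.0004  0.0055] [-0.0058 -0.0051 -0.0026]
0.068 110 [-0.0123 -0.0003  0.0131] [-0.0056 -0.0014  0.001 ]
0.072 31 [-0.0124 -0.0011  0.0121] [-0.0052 -0.0023 -0.0018]
0.076 38 [-0.0121  0.0001  0.0127] [-0.0024 -0.0022 -0.0019]
0.08 26 [-0.0117  0.0004  0.0125] [-0.0025 -0.0022 -0.0019]
37.9667 0.02335512454613472
```

The key has not slipped. Laying it back.

Run:
```python
from plan import *
at=lambda x,h:tcp(seat+RS[:,0]*x+RS[:,2]*h,RS,G2,END)[0]
print(env.line_to(at(-.0015,.018),feed=.1,guard=10),env.line_to(at(-.0015,-.003),feed=.02,guard=4))
s=sensors.sense(); print("at",(RS.T@(s["tcp_pos"]-seat)-G2).round(4),(RS.T@s["ft_force"]).round(1))
if True:
    effector.command_gripper(.04); env.wait(.3)
    p=s["tcp_pos"]; env.line_to(p-RS[:,0]*.10,feed=.12)
    env.move_pose([.52,.08,.30],R([0,0,-1],RS[:,1])); 
    env.move_pose([.57,-.02,.26],R([0,0,-1],RS[:,1])); env.wait(.3)
    f=vision.grab_frame("wrist"); np.save("wC.npy",f,allow_pickle=True)
    P=(wpts(f)-seat)@RS; im=f["image"]
    m=(im.max(-1)<90)&(abs(P[...,2]-.01)<.006)&(abs(P[...,1])<.02)&(P[...,0]<.05)&(P[...,0]>-.06)
    print(m.sum(),np.percentile(P[m],[1,50,99],axis=0).round(4).tolist(),sensors.sense()["time_s"])
    for a,b in((-.035,-.02),(-.015,0),(.01,.03)):
        k=m&(P[...,0]>a)&(P[...,0]<b); print(a,np.percentile(P[k][:,1:],[3,50,97],axis=0).round(4).tolist())
```

```text
False True
at [-0.0011 -0.0002  0.0002] [-1.   0.4  3.7]
1094 [[-0.0367, -0.0117, 0.0046], [-0.0059, -0.0008, 0.0105], [0.0352, 0.0112, 0.012]] 42.975
-0.035 [[-0.0114, 0.0058], [-0.0011, 0.0105], [0.0103, 0.0118]]
-0.015 [[-0.0109, 0.0074], [-0.0009, 0.0106], [0.0103, 0.0117]]
0.01 [[-0.0115, 0.0074], [-0.0007, 0.0106], [0.0108, 0.0117]]
```

The key lies flat in the seat, within about 1 mm, and the robot is clear of everything.

```bash
python3 -c "
from h import *
print(workorder.job_done())"
```

```text
the job is handed in; nothing more can be done
None
```

I laid the key in the rest, took it again, turned the lock clockwise to its stop, laid the key back in the rest, and handed the job in at about 43 s of the 72 s limit; the verdict was not shown, I did not re-measure the other things on the bench, and my first two grasps closed above the key without moving it because the real fingertips stand about 32 mm farther back from the TCP than the brief says.

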